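# Open a drilling jig for loading and hold its spring jaw back

## Task

Get the drilling jig on the bench ready to take a board: raise its clear guard half-way, to about 45 degrees, and let go so that it stands there on its stiff hinge; then take the upright pull tab of the spring-loaded jaw slide and pull it out until the slide's pointer is level with the arrow mark on the jig's base. Finish while still holding the slide at the mark, for the spring pulls it back if it is let go, and leave the other things on the bench where they lie.

Things in the scene. Friction and masses are not known exactly. Their poses are not given: they have to be found in the camera images.
- jig: Fixed drilling jig, base plate 300 x 250 x 16 mm, aluminium. Origin on the bench, z up; plate from 180 mm in front (-x) to 120 mm behind (+x), 125 mm to each side. Its front (-x) faces roughly the robot; turned by up to 23 degrees. Steel fence, 85 mm high, across it at x = 5 to 55 mm, y within 95 mm; hinge posts 110 mm high at x = 100, y = +-114 mm.
- guard (a joint): Angle of the clear guard (rad): 0 = closed and level, 1.57 = upright; it starts at 0 to 0.2. It hinges at the back of the jig and its front edge rises, swinging up and back. The hinge is stiff: the guard stays where it is left; lifting it at its bar takes 4 to 5 N.
- guard_hinge (a point): Middle of the guard's hinge line, which runs along the jig's y; in the jig's frame at x = 100, y = 0, z = 105 mm. Fixed to the jig, with the jig's axes.
- guard_bar (a point): Centre of the guard's round steel lifting bar (12 mm thick, 80 mm long along the jig's y, held at both ends) in the guard's plane, 195 mm from the hinge line, 50 mm towards the jig's +y; 105 mm above the bench when closed. Axes turn with the guard, a dark frame 10 mm thick and 214 mm wide with a clear pane, whose front rail ends 45 mm behind the bar's centre.
- slide (a joint): How far the jaw slide is pulled out (m): 0 = home, 0.085 = end stop. It moves along the jig's -x, that is out of the jig's front. A spring pulls it back with 4.5 N at home plus 0.9 N per 10 mm; it does not stay out by itself.
- pull_tab (a point): Grasp point on the slide's upright dark steel tab, 22 mm below its top: tab 10 mm thick along the jig's x (pull direction), 40 mm wide along y, top 85 mm above the bench. At jig x = -90 mm minus the pull, y = -50, z = 63 mm. Behind it: low parts under 35 mm, then 70 mm off a wooden jaw 75 mm high; the closed guard's rail, 105 mm up, is 40 mm behind it. Axes as the jig's.
- slide_pointer (a point): Tip of the slide's small pointer, a flat finger 8 mm wide that sticks out from the foot of the tab towards the jig's -y side; it lies at the same jig x as the middle of the tab's thickness. Axes as the jig's.
- mark_tip (a point): Tip of the index mark: a small dark arrow block (20 mm wide) with a white line on top, on the steel rail along the -y side of the base plate, pointing to the slide. Its place along the rail differs each time, 40 to 70 mm of pull from home. The slide is at the mark when pointer tip and mark tip have the same x in the jig's frame. Axes as the jig's.
- screwdriver_c (a point): Small screwdriver, 100 mm, lying on the base plate beneath the guard bar. Leave it.
- hammer_c (a point): Hammer with wooden handle lying left of the jig. Leave it.
- square_c (a point): Try square lying right of the jig. Leave it.
- tape_c (a point): Grey tape measure, 68 x 40 x 62 mm, standing to the right of the jig. Leave it.
- glue_c (a point): White glue bottle, 60 mm thick, 160 mm high, right of the jig. Leave it.
- board_c (a point): Pine board 200 x 90 x 19 mm lying left of the jig (the one to be loaded later). Leave it.
- cup_c (a point): Steel cup, 72 mm wide, 75 mm high, in front and left of the jig. Leave it.

How it is judged:
On the way, in this order (a step that is already met when the one before it is completed fails the run):
1. the guard stands by itself half-way up, 45 degrees within 8, untouched, while the slide is still home (value of joint guard between 0.646 and 0.925 rad and contact force between each of the fingers, the arm and guard below 0.5 N and value of joint slide below 0.01 m), for 0.3 s.
2. the robot holds the slide with its pointer at the mark, within 6 mm (value of joint guard between 0.646 and 0.925 rad and x of slide_pointer in the frame of mark_tip between -0.006 and 0.006 m and contact force between the fingers and slide above 3 N), for 0.5 s.
At the end, for the whole second after the job is handed in: The guard stands by itself at 45 degrees (within 8); the slide is still, its pointer level with the mark within 6 mm along the pull direction, and the robot's fingers hold it there with at least 3 N against the spring (all of step 2 and contact force between each of the fingers, the arm and guard below 0.5 N and velocity of joint slide between -0.01 and 0.01 m/s); the arm keeps its last pose, push and grip.
It fails at once if a bystander on the bench is shifted by more than 30 mm (distance of any of screwdriver_c, hammer_c, square_c, tape_c, glue_c, board_c, cup_c from where it was at the start of the episode above 0.03 m).
It also fails if it takes over 54 s, if anything falls off the work surface, if the arm or the gripper's body presses on something with over 40 N, if the wrist force passes 120 N, or if a joint passes its speed limit or range.

## Robot

A 6-joint arm with a two-finger parallel gripper is mounted at the origin on the work surface. World frame = base frame: x ahead of the robot, y to its left, z up, the work surface at z = 0. Lengths are in m, angles in rad, forces in N, time in s.
With the tool pointing down it reaches from about 0.4 to 0.925 m from the base axis. Payload 12.5 kg.
Tool frame: the origin (TCP) lies midway between the tips of the shut fingers; the grasp point (between the pads) lies 19 mm behind it; z points along the fingers, y is the line along which they close (so a half turn about z gives the same grasp; the last joint's range is limited). The gripper opens to 95 mm and grips with 3 to 60 N. Pads are 20 mm wide; open, the fingers measure 119 mm over their backs; the gripper's body (75 mm by 180 mm) begins 59 mm behind the grasp point.
Start: joints at [-1.243, 0.491, 1.559, -0, 1.092, -0.106], TCP at [0.263, -0.567, 0.185] pointing down, gripper open.
Joint ranges: [-3.1, 3.1], [-0.84, 2.19], [0.05, 2.79], [-1.13, 4.28], [0.06, 2.93], [-2.69, 2.69]. Speed limits (rad/s): [2.22, 2.22, 2.79, 3.14, 3.14, 3.14].

## Interface

Orientations are given as a 3x3 rotation matrix whose columns are the frame's x, y, z axes.
In Python, from bench import arm, vision, ticket gives the robot as it stands.
- The arm moves only by the tool carry_out, never from a script. Its argument "commands" is text: rows parted by semicolons, each of 7 numbers parted by spaces: the shift along the tool's x, y, z in m, then the turn, a rotation vector about the tool's x, y, z in degrees, then the closure, from 0 (fully open) to 1 (shut). A call has 1 to 10 rows; each row is the pose to reach, as a shift and turn from the pose commanded when the call began, along the tool's axes at that moment; what a row does not reach only later rows make up. A row lasts 1/8 s, in which the tool goes at most 62.5 mm and 10.7 degrees, less where a joint would pass 70% of its speed; a pose out of reach is approached as far as the arm can. A call with a gripper value outside its range is refused whole. The fingers move at their own pace and stop on an object; the grip force is fixed at half the most. Time passes only in rows, so rows that repeat a pose let the fingers close. It gives the time, the measured TCP pose, the force, the opening and the grip force at its end, in the units of the state.
- arm.get_state(): the state, without advancing time (a new reading comes with each control period).
- vision.snapshot(name): name is "side" or "top" or "wrist"; returns the picture (420x560x3 uint8, red, green, blue); there is no depth.
- vision.calibration(name): a dict with "fx", "fy", "cx", "cy" (pixels), "R" (3x3) and "t" (3): a world point X has camera coordinates R X + t. Camera axes: x right, y down, z forward; pixel columns grow to the right and rows downward; lengths in m; the calibration is good to about 2 mm. A picture is of the moment at which its call begins: read the wrist's pose just before it. calibration takes no time and is no camera call; for the wrist camera it gives the pose at the moment of the call.
- ticket.hand_in(): hands the job in; it is judged then, once.
The state is a dict: "time": time; "qpos": joint angles; "joint_vel": joint speeds; "effort": joint torques, N m; "eef_pos": TCP position; "tool_rot": TCP orientation; "force": force on the tool from outside, world axes, zero at the start; "torque": the same for the moment, N m; "grip_width": opening from 0.0 (shut) to 1.0 (fully open); "finger_force": force on a finger pad.
Only numpy, scipy, OpenCV 4.12 (cv2) and the standard library are available. Lean on these libraries where they do the work, as an engineer would, in place of code of your own. Each camera call takes 0.05 s, during which the arm holds its last target. There are 200 camera calls.

## Working session

There is one attempt and no reset: what is moved stays moved. The work goes in short steps, Python scripts to look and compute and a tool call to move; the robot and the scene stay as the last step left them, time stands still between calls to the robot, and variables do not carry over. Pictures are saved under pics/ and viewed, at most 10 in all, crops included, and the job is handed in when it is done.

Besides the shell and the picture viewer there is one more tool, called after "Request:" by a JSON object that holds its "name" and its "arguments", one argument or row to a line. carry_out: Moves the arm, as the interface text tells. Its arguments: {"type":"object","properties":{"commands":{"type":"string"}},"required":["commands"]}

```bash
ls; mkdir -p pics
python3 - <<'E'
from bench import arm, vision, ticket
import cv2
for n in("top","side"):
    cv2.imwrite(f"pics/{n}0.png",vision.snapshot(n)[:,:,::-1]); c=vision.calibration(n); print(n,c)
s=arm.get_state();print(s['time'],s['tool_rot'],s['eef_pos'])
E
```

```text
pics
top {'fx': 514.7167124356608, 'fy': 514.7167124356608, 'cx': 276.55364663979327, 'cy': 211.9312841239054, 'R': array([[ 0.00580062, -0.99994108, -0.00917502],
       [-0.98592576, -0.00418579, -0.16713129],
       [ 0.16708304,  0.01001535, -0.98589196]]), 't': array([0.06212129, 0.58716773, 1.37219524])}
side {'fx': 494.47871645387175, 'fy': 494.47871645387175, 'cx': 284.6710490591417, 'cy': 215.3072307697675, 'R': array([[ 0.96113791, -0.27576201, -0.0130087 ],
       [-0.20869266, -0.69491283, -0.688145  ],
       [ 0.18072433,  0.66411707, -0.72545657]]), 't': array([-0.56679705,  0.2112163 ,  0.99888387])}
0.1 [[ 9.07382084e-01  4.20306641e-01 -2.86019866e-04]
 [ 4.20306721e-01 -9.07381639e-01  9.06120128e-04]
 [ 1.21319133e-04 -9.42413242e-04 -9.99999549e-01]] [ 0.26265314 -0.56688362  0.18404958]
```

View pics/top0.png

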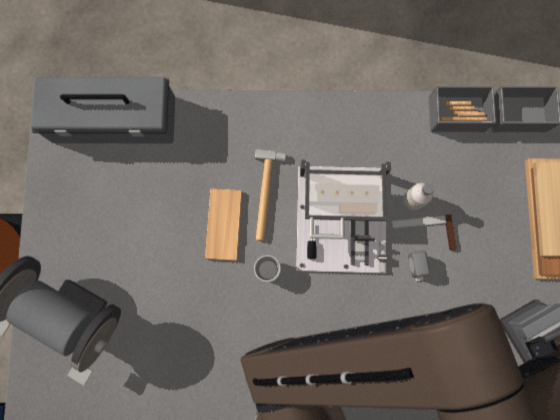

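View pics/side0.png

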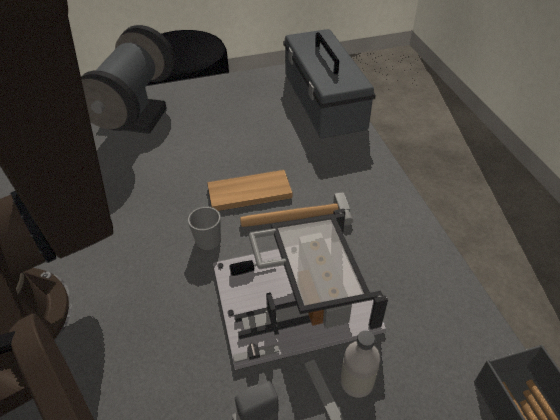

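The top view shows the jig at pixels (296–390, 160–272), turned only slightly. The guard bar is near (327,230), and the pull tab and mark are on the right near (362–380, 240–260). The side view shows the tab near (271,308) and the mark near (255,350). I'll enlarge both.

Run:
```python
import cv2
a=cv2.imread("pics/top0.png")[155:280,285:405];b=cv2.imread("pics/side0.png")[210:365,205:400]
cv2.imwrite("pics/topc.png",cv2.resize(a,None,fx=4.8,fy=4.8,interpolation=2))
cv2.imwrite("pics/sidec.png",cv2.resize(b,None,fx=3.8,fy=3.8,interpolation=2))
```

```text
(no output)
```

View pics/topc.png

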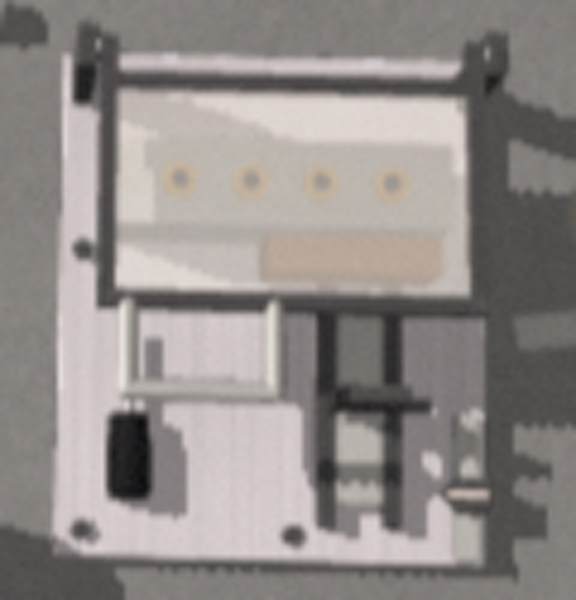

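View pics/sidec.png

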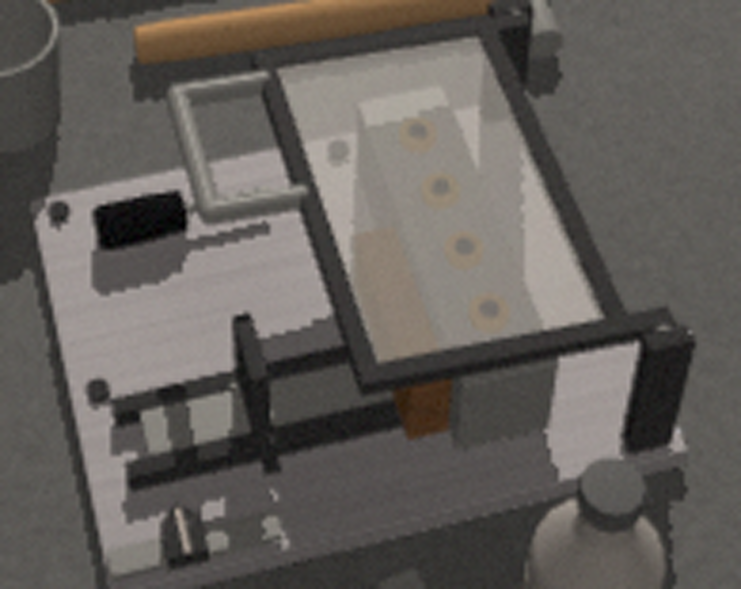

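The crops show these features:
- **Plate corners:** in the top crop, FL (57,550), FR (486,563) and BL (66,57).
- **Bar ends:** top crop (127,390) and (274,392); side crop (178,90) and (210,210).
- **Tab and mark:** the tab top is at (383,399) in the top crop, and the mark's white line is at (448–490,493).

Next I'll cast rays through these points.

```bash
cat > h.py <<'E'
from bench import arm, vision, ticket
import numpy as np
C={n:vision.calibration(n) for n in("top","side")}
def full(n,p):
    return (np.array(p)+.5)/(4.8 if n=="top" else 3.8)-.5+(np.array([285,155]) if n=="top" else np.array([205,210]))
def ray(n,p,C_=None):
    c=C_ or C[n]; d=np.array([(p[0]-c['cx'])/c['fx'],(p[1]-c['cy'])/c['fy'],1]); return -c['R'].T@c['t'], c['R'].T@d
def plane(n,p,z):
    o,d=ray(n,p); return o+d*(z-o[2])/d[2]
def tri(p,q):
    o,d=ray("top",p);o2,d2=ray("side",q)
    s=np.linalg.lstsq(np.c_[d,-d2],o2-o,rcond=None)[0]; a=o+s[0]*d;b=o2+s[1]*d2
    return (a+b)/2,np.linalg.norm(a-b)
E
python3 - <<'E'
from h import *
np.set_printoptions(precision=4,suppress=True)
T=lambda p:full("top",p);S=lambda p:full("side",p)
FL=plane("top",T((57,550)),.016);FR=plane("top",T((486,563)),.016);BL=plane("top",T((66,57)),.016)
print("T",FL,FR,BL,np.linalg.norm(FL-FR),np.linalg.norm(FL-BL))
print("S",plane("side",S((38,212)),.016),plane("side",S((107,575)),.016))
for k,a,b in[("barL",(127,390),(178,90)),("barR",(274,392),(210,212)),("mark",(446,493),(177,506)),("markfar",(489,493),(187,553)),("postR",(487,45),(672,320))]:
    print(k,*tri(T(a),S(b)))
print("tabtop",plane("top",T((336,397)),.085),plane("top",T((410,399)),.085),plane("side",S((243,318)),.085),plane("side",S((256,372)),.085))
fx=(BL-FL); print("yaw",np.arctan2(fx[1],fx[0]),np.arctan2(*(FL-FR)[[1,0]])-np.pi/2)
E
```

```text
T [0.4316 0.0092 0.016 ] [ 0.4255 -0.2382  0.016 ] [0.7252 0.0036 0.016 ] 0.24744813249580008 0.2936074040836694
S [0.4333 0.0023 0.016 ] [ 0.4251 -0.2268  0.016 ]
barL [ 0.5135 -0.0256  0.1242] 0.003594657930168888
barR [ 0.5119 -0.1054  0.1203] 0.0009799611479352178
mark [ 0.4644 -0.2122  0.0375] 0.0009853077208446337
markfar [ 0.464  -0.237   0.0361] 0.00031356924344567007
postR [ 0.7072 -0.2272  0.1159] 0.0010257968467318912
tabtop [ 0.5131 -0.1438  0.085 ] [ 0.5122 -0.1849  0.085 ] [ 0.517  -0.1473  0.085 ] [ 0.5151 -0.1794  0.085 ]
yaw -0.01899501149984496 -0.024896118704159642
```

```bash
cat >> h.py <<'E'
from scipy.spatial.transform import Rotation as Ro
YAW=-.022; O=np.array([.607,-.118,0])
RJ=Ro.from_euler('z',YAW).as_matrix()
J=lambda p:O+RJ@np.array(p)
# tool pointing down, tool y along jig x ; and tool y along jig -y
RX=RJ@np.array([[0,1,0],[1,0,0],[0,0,-1.]]); RY=RJ@np.array([[1,0,0],[0,-1,0],[0,0,-1.]])
def go(p,R):
    s=arm.get_state(); A=s['tool_rot']
    print("shift",np.round(A.T@(np.array(p)-s['eef_pos']),4),"turn",np.round(np.degrees(Ro.from_matrix(A.T@R).as_rotvec()),2))
E
python3 - <<'E'
from h import *
go([.513,-.0655,.27],RX)
E
```

```text
shift [ 0.4379 -0.3498 -0.0856] turn [-4.000e-02 -4.000e-02 -6.389e+01]
```

Request:
{"name": "carry_out", "arguments": {
  "commands": "0 0 -0.06 0 0 0 0.37; 0 0 -0.086 0 0 -10 0.37; 0.438 -0.35 -0.086 0 0 -63.9 0.37; 0.438 -0.35 -0.086 0 0 -63.9 0.37; 0.438 -0.35 -0.086 0 0 -63.9 0.37; 0.438 -0.35 -0.086 0 0 -63.9 0.37; 0.438 -0.35 -0.086 0 0 -63.9 0.37; 0.438 -0.35 -0.086 0 0 -63.9 0.37; 0.438 -0.35 -0.086 0 0 -63.9 0.37; 0.438 -0.35 -0.086 0 0 -63.9 0.37"
}}

```text
time: 1.35
eef_pos: [0.4865, -0.1177, 0.2705]
tool_rot: [[0.022, 1.0, -0.0], [1.0, -0.022, -0.0], [-0.0, -0.0, -1.0]]
force: [1.9, -1.6, 0.8]
grip_width: 0.627
finger_force: 0.0
```

Run:
```python
from h import *
import cv2
go([.513,-.0655,.27],RX)
cv2.imwrite("pics/w1.png",vision.snapshot("wrist")[:,:,::-1]); c=vision.calibration("wrist"); print(c)
def proj(X): q=c['R']@np.array(X)+c['t']; return q[0]/q[2]*c['fx']+c['cx'],q[1]/q[2]*c['fy']+c['cy']
for P in([.5135,-.0256,.122],[.512,-.1054,.122],J([-.085,-.03,.085]),J([-.085,-.07,.085]),[.4644,-.2122,.037]):print(np.round(proj(P),1))
```

```text
shift [0.0528 0.0254 0.0005] turn [-0.    0.01  0.01]
{'fx': 328.6183601851367, 'fy': 328.6183601851367, 'cx': 279.9183535444842, 'cy': 208.9325617856252, 'R': array([[ 9.99823566e-01, -1.87681413e-02,  7.70558930e-04],
       [-1.81555630e-02, -9.55040608e-01,  2.95918592e-01],
       [-4.81792687e-03, -2.95880372e-01, -9.55212852e-01]]), 't': array([-0.48998314, -0.15742198,  0.44331   ])}
[303.7 103.8]
[302.1 181.2]
[307.7 207.2]
[306.8 237.5]
[264.7 242.4]
```

View pics/w1.png

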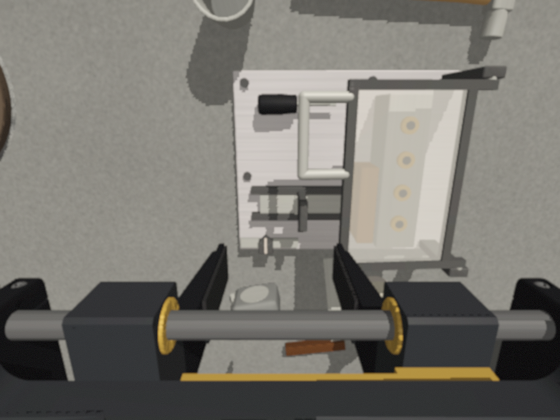

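The wrist view shows the bar at (305,97)–(305,174), the tab top at (302,192)–(302,231) and the mark tip at (265,237). All sit about 6 px above the prediction. The arm was probably still moving when the picture was taken, so I'll settle above the bar and check again.

Request:
{"name": "carry_out", "arguments": {
  "commands": "0.053 0.025 0 0 0 0 0.37; 0.053 0.025 0 0 0 0 0.37; 0.053 0.025 0.06 0 0 0 0.37; 0.053 0.025 0.06 0 0 0 0.37; 0.053 0.025 0.06 0 0 0 0.37; 0.053 0.025 0.06 0 0 0 0.37"
}}

```text
time: 2.15
eef_pos: [0.5128, -0.0679, 0.2123]
tool_rot: [[0.022, 1.0, 0.003], [1.0, -0.022, -0.001], [-0.001, 0.003, -1.0]]
force: [0.4, -0.4, -0.5]
grip_width: 0.627
finger_force: 0.0
```

Run:
```python
from h import *
import cv2
c=vision.calibration("wrist");im=vision.snapshot("wrist")[:,:,::-1]
cv2.imwrite("pics/w2.png",im)
def proj(X): q=c['R']@np.array(X)+c['t']; return q[0]/q[2]*c['fx']+c['cx'],q[1]/q[2]*c['fy']+c['cy']
for P in([.5135,-.0256,.122],[.512,-.1054,.122],J([-.09,-.03,.085]),J([-.09,-.07,.085]),[.4644,-.2122,.037]):print(np.round(proj(P),1))
s=arm.get_state();print(s['eef_pos'],s['joint_vel'])
```

```text
[280.2 156.3]
[280.5 240.2]
[285.1 261.3]
[285.  293.3]
[245.3 291.7]
[ 0.51267669 -0.06775041  0.21211679] [ 0.0043464   0.00357564  0.0086045   0.00071113 -0.00818419  0.00052145]
```

View pics/w2.png

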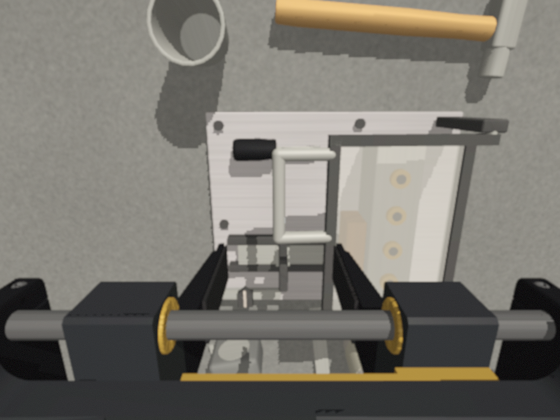

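At rest the bar appears at u=280, v 154–238, within 2 px of the prediction, so I'll descend and grip.

Request:
{"name": "carry_out", "arguments": {
  "commands": "0 0 0.05 0 0 0 0.37; 0 0 0.085 0 0 0 0.37; 0 0 0.107 0 0 0 0.37; 0 0 0.107 0 0 0 0.37; 0 0 0.107 0 0 0 1; 0 0 0.107 0 0 0 1; 0 0 0.107 0 0 0 1; 0 0 0.107 0 0 0 1; 0 0 0.107 0 0 0 1"
}}

```text
time: 3.32
eef_pos: [0.5121, -0.0673, 0.1037]
tool_rot: [[0.022, 1.0, 0.0], [1.0, -0.022, -0.0], [-0.0, 0.0, -1.0]]
force: [0.1, -0.5, -0.6]
grip_width: 0.157
finger_force: 0.0
```

Run:
```python
from h import *
s=arm.get_state();print(s['eef_pos'],s['force'],s['finger_force'],s['grip_width']*95)
H=J([.1,.05,.105]); g=s['eef_pos']+[0,0,.019]
v=RJ.T@(g-H); print("bar rel hinge",v,np.hypot(v[0],v[2]))
th0=np.arcsin((.122-.105)/.195)
for th in np.linspace(th0,.785,9):
    print(round(th,3),np.round(.195*(np.cos(th0)-np.cos(th)),4),np.round(-.195*(np.sin(th)-np.sin(th0)),4))
```

```text
[ 0.5121487  -0.06728279  0.10366298] [ 0.14480819 -0.51558698 -0.61106436] 0.0 14.935593587990372
bar rel hinge [-0.19594404 -0.00138163  0.01766298] 0.1967385226760766
0.087 0.0 -0.0
0.175 0.0022 -0.0169
0.262 0.0059 -0.0335
0.349 0.011 -0.0497
0.436 0.0175 -0.0654
0.523 0.0254 -0.0805
0.611 0.0345 -0.0948
0.698 0.0448 -0.1083
0.785 0.0563 -0.1208
```

Request:
{"name": "carry_out", "arguments": {
  "commands": "0 0 0 0 0 0 1; 0 0 0 0 0 0 1; 0.0 0.002 -0.017 0 0 0 1; 0 0.006 -0.0335 0 0 0 1; 0 0.011 -0.05 0 0 0 1"
}}

```text
time: 3.95
eef_pos: [0.5231, -0.0675, 0.154]
tool_rot: [[0.022, 1.0, -0.0], [1.0, -0.022, -0.0], [-0.0, -0.0, -1.0]]
force: [0.6, -0.4, 0.3]
grip_width: 0.005
finger_force: 0.0
```

Run:
```python
from h import *
import cv2
w=vision.snapshot("wrist")[:,:,::-1];s=vision.snapshot("side")[:,:,::-1]
cv2.imwrite("pics/m3.png",np.hstack([cv2.resize(w,(400,300)),cv2.resize(s[150:390,140:460],(400,300))]))
```

```text
(no output)
```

View pics/m3.png

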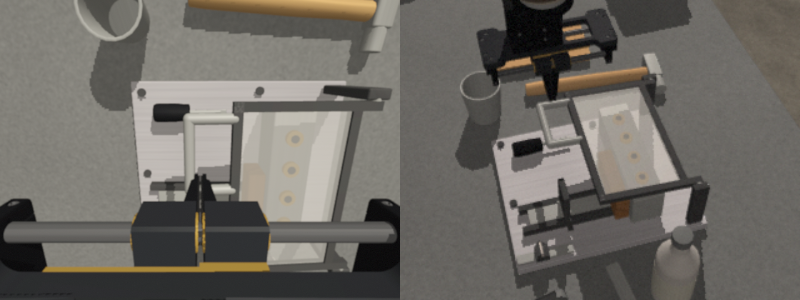

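The fingers shut fully, so the bar was not held. The guard looks almost unmoved in the side view, with the bar near (254,235)–(262,264). I'll re-measure the bar height before retrying.

Run:
```python
from h import *
import cv2
np.save("cw.npy",dict(c=vision.calibration("wrist"),s=arm.get_state()),allow_pickle=True)
w=vision.snapshot("wrist")[:,:,::-1];s=vision.snapshot("side")[:,:,::-1];s0=cv2.imread("pics/side0.png");w2=cv2.imread("pics/w2.png")
cv2.imwrite("pics/w3.png",w);cv2.imwrite("pics/side3.png",s)
r=lambda a,u,v,n=50,k=6:cv2.resize(a[v:v+n,u:u+n],None,fx=k,fy=k,interpolation=2)
z=np.vstack([np.hstack([r(s0,240,222),r(s,240,222)]),np.hstack([r(w2,245,140,100,3),r(w,230,140,100,3)])])
cv2.imwrite("pics/m4.png",z)
```

```text
(no output)
```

View pics/m4.png

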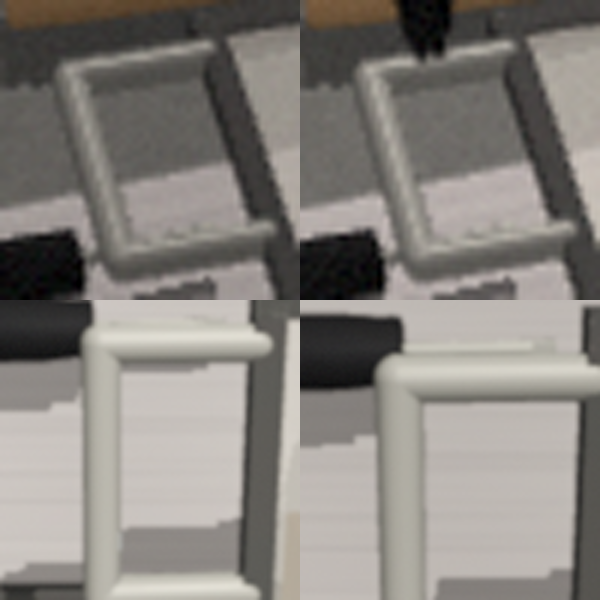

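Run:
```python
from h import *
np.set_printoptions(precision=4,suppress=True)
D=np.load("cw.npy",allow_pickle=True).item();c=D['c'];s=D['s']
def tr(r1,r2):
    (o,d),(o2,d2)=r1,r2;k=np.linalg.lstsq(np.c_[d,-d2],o2-o,rcond=None)[0];a=o+k[0]*d;b=o2+k[1]*d2
    return (a+b)/2,np.linalg.norm(a-b)
ctr=lambda c:-c['R'].T@c['t']
off=s['tool_rot'].T@(ctr(c)-s['eef_pos']);print("cam off tool",off,s['eef_pos'])
c2=dict(c);C2=np.array([.5127,-.0677,.2121])+s['tool_rot']@off;c2['t']=-c['R']@C2
rs=ray("side",(251.6,233.6));rs2=ray("side",(258.8,264.1))
w3=ray(0,(263,165.7),c);w2a=ray(0,(278.7,154),c2);w2b=ray(0,(278.7,236.3),c2)
print(tr(rs,w3),tr(rs,w2a),tr(rs2,w2b),tr(w2a,w3))
T=lambda p:full("top",p)
for r,p in((w2a,(127,388)),(w2b,(274,391)),(w3,(127,388))):print(tr(ray("top",T(p)),r))
print(tr(ray("top",T((127,388))),rs),tr(ray("top",T((274,391))),rs2))
q=C["side"]['R']@s['eef_pos']+C["side"]['t'];print(q[:2]/q[2]*494.5+[284.7,215.3])
```

```text
cam off tool [ 0.0843 -0.0008 -0.1998] [ 0.5241 -0.0677  0.1548]
(array([ 0.514 , -0.0238,  0.1218]), np.float64(0.0034309925228442704)) (array([ 0.5139, -0.0237,  0.1216]), np.float64(0.003703143251476312)) (array([ 0.5107, -0.1017,  0.1204]), np.float64(0.0008828207174481086)) (array([ 0.5121, -0.0238,  0.1195]), np.float64(0.0002575635830036082))
(array([ 0.5127, -0.0248,  0.1189]), np.float64(0.002479362002410562))
(array([ 0.5116, -0.1056,  0.1125]), np.float64(0.0029875578460865746))
(array([ 0.5128, -0.0249,  0.1189]), np.float64(0.00222015459945369))
(array([ 0.5142, -0.0256,  0.1234]), np.float64(0.002600158328198856)) (array([ 0.511 , -0.1048,  0.1245]), np.float64(0.0008434118149421913))
[260.1932 237.6659]
```

Run:
```python
import cv2,numpy as np
w=cv2.imread("pics/w3.png").max(2);s=cv2.imread("pics/side3.png").max(2)
print("wrist rows 236-262, cols 262-300");
for v in range(236,262,2):print(v,w[v,262:302:2])
print("side")
for v in range(216,244,2):print(v,s[v,248:276:2])
```

```text
wrist rows 236-262, cols 262-300
236 [169 175 175 172 157 178 186 137 131 130 130 131 131 130 131 130 131 132
 132 132]
238 [169 175 175 172 156 176 177 135 132 132 132 131 132 132 133 132 132 132
 132 132]
240 [170 174 175 172 156 159 151 132 133 133 133 134 133 133 133 133 133 133
 133 133]
242 [169 174 176 172 157 134 117 118 131 131 130 118 117 123 131 130 131 131
 131 131]
244 [169 174 175 172 155  86  41  60 124 129 123  55  39  78 128 129 130 130
 130 130]
246 [169 174 175 172 155  69  26  34  70  92  64  29  23  73 128 130 130 129
 129 128]
248 [169 174 175 173 155  64  25  25  49  84  41  24  27  66 131 133 132 133
 133 132]
250 [168 174 175 167 127  47  25  28  48  83  44  28  24  50 111 128 132 133
 132 131]
252 [169 175 164  90  35  23  27  30  48  81  44  27  27  23  38  67 119 127
 127 127]
254 [169 175 138  29  22  29  26  29  41  46  34  25  25  27  27  24  49  58
  57  58]
256 [169 171  99  24  26  25  27  27  39  45  39  28  26  26  24  25  36  72
  76  78]
258 [169 161  61  24  26  27  27  27  50  90  44  26  25  26  24  25  57 155
 170 169]
260 [169 134  28  27  2
[... 222 characters left out ...]
 18   3  18 104 112 112 107 104]
222 [118 115 116 111  32  15  14  14   9  98  98 101  91  89]
224 [107 105 105 101  55   6  20  13  10  63  61  59  68  72]
226 [70 66 63 64 54 18 14  8 12 59 64 66 62 69]
228 [ 65  60  61  67  55  22   9  14  59  67  68  75  80 103]
230 [ 63  66  65  61  76  61  16  31 104 162 178 172 145 126]
232 [ 65 115 140 160 173 167  91 123 119 111 101  96  96  73]
234 [ 70 134 157 111  99  94  95  93  89  90  87  85  90  50]
236 [ 95 121 174 141  86  88  90  92  95 107 111 107 108  57]
238 [110 106 151 145 111 110 109 110 112 113 108 109 107  97]
240 [109  90 139 159 115 112 114 110 111 112 110 112 111 111]
242 [110  95 127 167 125 109 112 114 113 108 109 109 113 109]
```

Run:
```python
from h import *
np.set_printoptions(precision=4,suppress=True)
D=np.load("cw.npy",allow_pickle=True).item();c=D['c'];s=D['s']
o,d=ray(0,(280,243),c);o2,d2=ray("side",(260.5,231.5))
for z in(.145,.155,.165,.175,.18):print(z,(o+d*(z-o[2])/d[2])[:2],(o2+d2*(z-o2[2])/d2[2])[:2])
print(s['eef_pos'],s['qpos'],arm.get_state()['eef_pos'])
```

```text
0.145 [ 0.5233 -0.0734] [ 0.5302 -0.0441]
0.155 [ 0.5234 -0.0691] [ 0.5285 -0.0529]
0.165 [ 0.5234 -0.0648] [ 0.5268 -0.0616]
0.175 [ 0.5235 -0.0605] [ 0.5251 -0.0704]
0.18 [ 0.5235 -0.0584] [ 0.5242 -0.0748]
[ 0.5241 -0.0677  0.1548] [-0.2535  0.3885  1.832  -0.0001  0.9182 -0.2318] [ 0.5229 -0.0675  0.1532]
```

Triangulating the shut fingertips puts them about 20 mm above the reported TCP. They therefore closed over the bar (z≈0.120), and the guard did not move. I'll retry 21 mm lower.

Request:
{"name": "carry_out", "arguments": {
  "commands": "0 -0.011 0 0 0 0 0.37; 0 -0.011 0 0 0 0 0.37; 0 -0.011 0 0 0 0 0.37; 0 -0.011 0 0 0 0 0.37; 0 -0.011 0 0 0 0 0.37; 0 -0.011 0 0 0 0 0.37; 0 -0.011 0.03 0 0 0 0.37; 0 -0.011 0.05 0 0 0 0.37; 0 -0.011 0.071 0 0 0 0.37; 0 -0.011 0.071 0 0 0 0.37"
}}

```text
time: 5.4
eef_pos: [0.5115, -0.0671, 0.0815]
tool_rot: [[0.022, 1.0, -0.002], [1.0, -0.022, 0.001], [0.001, -0.002, -1.0]]
force: [-0.3, -0.0, 0.2]
grip_width: 0.628
finger_force: 0.0
```

Request:
{"name": "carry_out", "arguments": {
  "commands": "0 0 0 0 0 0 1; 0 0 0 0 0 0 1; 0 0 0 0 0 0 1; 0 0 0 0 0 0 1; 0 0 0 0 0 0 1; 0 0 0 0 0 0 1; 0 0 0 0 0 0 1; 0 0 0 0 0 0 1"
}}

```text
time: 6.4
eef_pos: [0.5117, -0.0673, 0.0825]
tool_rot: [[0.022, 1.0, -0.001], [1.0, -0.022, 0.0], [-0.0, -0.001, -1.0]]
force: [-4.2, -0.9, 1.5]
grip_width: 0.116
finger_force: 30.0
```

The bar is gripped at 11 mm with 30 N. Now I'll lift along the arc.

Request:
{"name": "carry_out", "arguments": {
  "commands": "0 0.002 -0.017 0 0 0 1; 0 0.006 -0.0335 0 0 0 1; 0 0.011 -0.05 0 0 0 1; 0 0.0175 -0.0655 0 0 0 1; 0 0.0255 -0.0805 0 0 0 1; 0 0.0345 -0.095 0 0 0 1; 0 0.045 -0.1085 0 0 0 1; 0 0.0565 -0.121 0 0 0 1; 0 0.0565 -0.121 0 0 0 1; 0 0.0565 -0.121 0 0 0 1"
}}

```text
time: 7.65
eef_pos: [0.5629, -0.0682, 0.2056]
tool_rot: [[0.021, 1.0, -0.011], [1.0, -0.021, 0.0], [-0.0, -0.011, -1.0]]
force: [-38.4, -0.1, 36.7]
grip_width: 0.116
finger_force: 30.0
```

The force is purely radial (53 N), because the commanded arc runs slightly inside the true one. I'll relax it outward before letting go.

Request:
{"name": "carry_out", "arguments": {
  "commands": "0 -0.003 -0.002 0 0 0 1; 0 -0.006 -0.004 0 0 0 1; 0 -0.006 -0.004 0 0 0 1"
}}

```text
time: 8.02
eef_pos: [0.5636, -0.0684, 0.2069]
tool_rot: [[0.022, 1.0, 0.002], [1.0, -0.022, 0.0], [0.0, 0.002, -1.0]]
force: [5.8, -0.2, -8.5]
grip_width: 0.116
finger_force: 30.0
```

Request:
{"name": "carry_out", "arguments": {
  "commands": "0 0 0 0 0 0 0.55; 0 0 0 0 0 0 0.55; 0 0 0 0 0 0 0.55; 0 0 0 0 0 0 0.55; 0 0 0 0 0 0 0.55; 0 0 -0.03 0 0 0 0.55; 0 0 -0.06 0 0 0 0.55; 0 0 -0.09 0 0 0 0.55; 0 0 -0.09 0 0 0 0.55"
}}

```text
time: 9.15
eef_pos: [0.5632, -0.0685, 0.2995]
tool_rot: [[0.022, 1.0, 0.004], [1.0, -0.022, -0.001], [-0.001, 0.004, -1.0]]
force: [0.1, 0.4, -0.4]
grip_width: 0.448
finger_force: 0.0
```

Run:
```python
from h import *
import cv2
t=vision.snapshot("top")[:,:,::-1];s=vision.snapshot("side")[:,:,::-1]
cv2.imwrite("pics/t5.png",t);cv2.imwrite("pics/s5.png",s)
cv2.imwrite("pics/m5.png",np.hstack([cv2.resize(t[135:285,280:410],(390,450)),cv2.resize(s[180:370,205:375],(403,450))]))
s=arm.get_state();print(s['time'],s['eef_pos'],s['qpos'])
```

```text
9.25 [ 0.56234517 -0.06826656  0.29696405] [-2.37368282e-01  3.12075434e-01  1.54191531e+00 -6.70077311e-05
  1.28801224e+00 -2.15681388e-01]
```

View pics/m5.png

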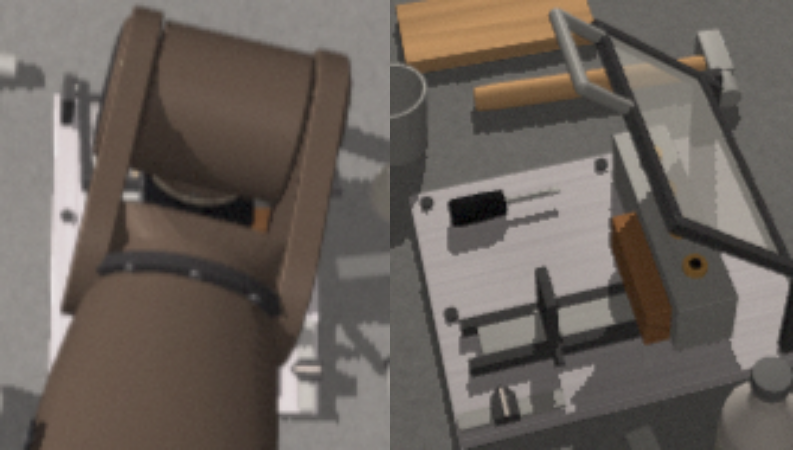

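The guard stands near 45°: in the side image the bar's far end is at (275,186) and its near end at (286,218). The slide is still home and the mark tip is near (252,344). I'll verify the angle and plan the tab grasp.

```bash
cat >> h.py <<'E'
t=np.radians(20);zc,s_=np.cos(t),np.sin(t)
RT=RJ@np.array([[-zc,0,s_],[0,1,0],[-s_,0,-zc]])
G=np.array([.514,-.1645,.064]); GT=G+.038*RT[:,2]
E
python3 - <<'E'
from h import *
for p,y in(((274.7,185.9),.09),((286.5,218),.01)):
    o,d=ray("side",p); o=RJ.T@(o-O);d=RJ.T@d; q=o+d*(y-o[1])/d[1]; print(q,np.degrees(np.arctan2(q[2]-.105,.1-q[0])),np.hypot(q[2]-.105,.1-q[0]))
go(GT-.12*RT[:,2],RT)
E
```

```text
[-0.04283867  0.09        0.24108488] 43.61292400487577 0.19728654741982665
[-0.04173192  0.01        0.23678422] 42.91708871157477 0.19353298886242673
shift [-0.0973 -0.0742  0.1559] turn [-15.71 -15.72 -88.98]
```

The guard is at about 43°, with the radius checking at 0.195 m. That is within tolerance.

Request:
{"name": "carry_out", "arguments": {
  "commands": "0 -0.06 0 0 0 0 0.26; -0.05 -0.11 0 0 0 0 0.26; -0.097 -0.11 0.03 -15.7 -15.7 -89 0.26; -0.097 -0.11 0.03 -15.7 -15.7 -89 0.26; -0.097 -0.11 0.03 -15.7 -15.7 -89 0.26; -0.097 -0.11 0.06 -15.7 -15.7 -89 0.26; -0.097 -0.09 0.1 -15.7 -15.7 -89 0.26; -0.097 -0.074 0.156 -15.7 -15.7 -89 0.26; -0.097 -0.074 0.156 -15.7 -15.7 -89 0.26; -0.097 -0.074 0.156 -15.7 -15.7 -89 0.26"
}}

```text
time: 10.5
eef_pos: [0.4855, -0.163, 0.1395]
tool_rot: [[-0.937, 0.15, 0.315], [0.149, 0.988, -0.026], [-0.315, 0.023, -0.949]]
force: [1.3, 1.0, 0.4]
grip_width: 0.737
finger_force: 0.0
```

Run:
```python
from h import *
go(GT-.12*RT[:,2],RT);s=arm.get_state();print(s['eef_pos'],s['qpos'],s['force'])
```

```text
shift [-0.001  -0.0007 -0.0014] turn [-1.17 -1.52 -7.37]
[ 0.48551865 -0.16302043  0.13945988] [-0.53614197  0.29310553  2.10838972  0.31264161  0.4688558  -2.21324929] [1.32180487 1.03151123 0.42362974]
```

Request:
{"name": "carry_out", "arguments": {
  "commands": "0 0 0 -1.2 -1.5 -7.4 0.26; 0 0 0 -1.2 -1.5 -7.4 0.26; 0 0 0 -1.2 -1.5 -7.4 0.26"
}}

```text
time: 10.88
eef_pos: [0.4862, -0.1636, 0.1411]
tool_rot: [[-0.939, 0.03, 0.343], [0.029, 1.0, -0.009], [-0.343, 0.001, -0.939]]
force: [0.1, 0.5, 0.2]
grip_width: 0.74
finger_force: 0.0
```

Run:
```python
from h import *
go(GT,RT);s=arm.get_state();print(s['eef_pos'],s['qpos'],s['force'])
```

```text
shift [ 4.000e-04 -1.000e-04  1.199e-01] turn [-0.11  0.05 -0.47]
[ 0.48624582 -0.16355843  0.14107427] [-0.55692848  0.28882293  2.12048054  0.40129436  0.45919051 -2.4338055 ] [0.10596815 0.54326826 0.22787221]
```

The last joint is near its range, so I'll fit a simple arm model to the recorded states to check the margins along the pull.

Run:
```python
from h import *
from scipy.optimize import least_squares
D=np.load("cw.npy",allow_pickle=True).item()['s'];s=arm.get_state()
d=np.array([0,0,-1.])
S=[([-1.243,.491,1.559],[.2627,-.5669,.184],d),(D['qpos'],D['eef_pos'],d),([-.2374,.3121,1.5419],[.5623,-.0683,.297],d),(s['qpos'],s['eef_pos'],s['tool_rot'][:,2])]
def W(q,p,z,L):w=np.array(p)-L*np.array(z);return np.hypot(w[0],w[1]),w[2]
def f(x):
    a,b,h,L,r0=x;o=[]
    for q,p,z in S:
        r,zz=W(q,p,z,L);o+=[r0+a*np.sin(q[1])+b*np.sin(q[1]+q[2])-r,h+a*np.cos(q[1])+b*np.cos(q[1]+q[2])-zz]
    return o
m=least_squares(f,[.45,.45,.4,.25,0]);a,b,h,L,r0=m.x;print(m.x,np.abs(m.fun).max())
for tilt in(20,12,5):
  z=RJ@[np.sin(np.radians(tilt)),0,-np.cos(np.radians(tilt))]
  R=RJ@np.array([[z[2],0,np.sin(np.radians(tilt))],[0,1,0],[-np.sin(np.radians(tilt)),0,z[2]]])
  for pull in(0,.055):
    p=G+.038*z-np.array([pull,0,0]);w=p-L*z;az=np.arctan2(w[1],w[0]);rr=np.hypot(*w[:2])-r0;hh=w[2]-h
    c3=(rr**2+hh**2-a*a-b*b)/(2*a*b);q3=np.arccos(c3);q2=np.arctan2(rr,hh)-np.arctan2(b*np.sin(q3),a+b*np.cos(q3))
    g=q2+q3;F=np.array([np.sin(g)*np.cos(az),np.sin(g)*np.sin(az),np.cos(g)])
    n=np.cross(F,z);n/=np.linalg.norm(n);v=np.array([-np.sin(az),np.cos(az),0])
    q4=np.arctan2(np.dot(np.cross(v,n),F),np.dot(v,n));x=R[:,0]
    print(tilt,pull,"q1 q2 q3",az.round(3),q2.round(3),q3.round(3),"q4",q4.round(3),"q5",np.arccos(F@z).round(3),"ang(n,toolx)",np.arctan2(np.dot(np.cross(n,x),z),n@x).round(3))
```

```text
[0.56376978 0.38930869 0.11858976 0.24876976 0.01232125] 0.0074164127928264545
20 0 q1 q2 q3 -0.353 0.52 2.145 q4 0.658 q5 0.183 ang(n,toolx) -2.533
20 0.055 q1 q2 q3 -0.399 0.472 2.271 q4 1.05 q5 0.145 ang(n,toolx) -2.972
12 0 q1 q2 q3 -0.335 0.532 2.071 q4 0.191 q5 0.344 ang(n,toolx) -2.057
12 0.055 q1 q2 q3 -0.375 0.48 2.199 q4 0.268 q5 0.275 ang(n,toolx) -2.176
5 0 q1 q2 q3 -0.32 0.551 2.007 q4 0.053 q5 0.501 ang(n,toolx) -1.914
5 0.055 q1 q2 q3 -0.356 0.497 2.137 q4 0.069 q5 0.426 ang(n,toolx) -1.967
```

```bash
sed -i 's/radians(20)/radians(10)/' h.py
python3 - <<'E'
from h import *
go(GT-.09*RT[:,2],RT)
E
```

```text
shift [-0.0087 -0.0002  0.0307] turn [-0.07 10.05 -0.48]
```

Request:
{"name": "carry_out", "arguments": {
  "commands": "-0.009 0 0.01 0 10 -0.5 0.26; -0.009 0 0.02 0 10 -0.5 0.26; -0.009 0 0.031 0 10 -0.5 0.26; -0.009 0 0.031 0 10 -0.5 0.26"
}}

```text
time: 11.38
eef_pos: [0.5046, -0.1634, 0.1142]
tool_rot: [[-0.984, 0.019, 0.175], [0.018, 1.0, -0.004], [-0.175, -0.001, -0.985]]
force: [-0.1, 0.1, 0.2]
grip_width: 0.737
finger_force: 0.0
```

Run:
```python
from h import *
go(GT,RT);s=arm.get_state();print(s['eef_pos'],s['qpos'],s['force'])
```

```text
shift [-0.0004 -0.0009  0.089 ] turn [-0.    0.06  0.2 ]
[ 0.50464496 -0.16343326  0.11417776] [-0.48241481  0.39125172  1.99056959  0.13657103  0.60648439 -2.14101113] [-0.07112917  0.10717161  0.23311816]
```

Joints are comfortable now, so I'll descend gently.

Request:
{"name": "carry_out", "arguments": {
  "commands": "0 -0.001 0.03 0 0 0 0.26; 0 -0.001 0.055 0 0 0 0.26; 0 -0.001 0.07 0 0 0 0.26; 0 -0.001 0.08 0 0 0 0.26; 0 -0.001 0.089 0 0 0 0.26; 0 -0.001 0.089 0 0 0 0.26"
}}

```text
time: 12.12
eef_pos: [0.5212, -0.1656, 0.0276]
tool_rot: [[-0.984, 0.018, 0.175], [0.018, 1.0, -0.005], [-0.175, -0.002, -0.984]]
force: [0.0, 0.7, -0.3]
grip_width: 0.736
finger_force: 0.0
```

Request:
{"name": "carry_out", "arguments": {
  "commands": "0 0 0 0 0 0 1; 0 0 0 0 0 0 1; 0 0 0 0 0 0 1; 0 0 0 0 0 0 1; 0 0 0 0 0 0 1; 0 0 0 0 0 0 1"
}}

```text
time: 12.88
eef_pos: [0.5212, -0.1645, 0.028]
tool_rot: [[-0.984, 0.018, 0.175], [0.018, 1.0, -0.004], [-0.175, -0.001, -0.985]]
force: [3.1, 8.4, 2.7]
grip_width: 0.417
finger_force: 30.0
```

Run:
```python
from h import *
s=arm.get_state();A=s['tool_rot'];print(s['qpos'],"per 10mm pull in tool:",A.T@(RJ@[-.01,0,0]))
```

```text
[-0.46872509  0.55362726  2.02483052  0.1901192   0.41029023 -2.18992296] per 10mm pull in tool: [ 9.84498517e-03  3.66404388e-05 -1.75354625e-03]
```

The tab is held across its 40 mm width at 30 N. I'll pull 45 mm and then measure.

Request:
{"name": "carry_out", "arguments": {
  "commands": "0.01 0 -0.0018 0 0 0 1; 0.02 0 -0.0035 0 0 0 1; 0.03 0 -0.0053 0 0 0 1; 0.0385 0 -0.0068 0 0 0 1; 0.0443 0 -0.0079 0 0 0 1; 0.0443 0 -0.0079 0 0 0 1"
}}

```text
time: 13.62
eef_pos: [0.4763, -0.1636, 0.028]
tool_rot: [[-0.984, 0.018, 0.176], [0.018, 1.0, -0.004], [-0.176, -0.001, -0.984]]
force: [8.7, 13.5, -0.3]
grip_width: 0.418
finger_force: 30.0
```

Run:
```python
from h import *
import cv2
s=vision.snapshot("side")[:,:,::-1];s0=cv2.imread("pics/side0.png");s5=cv2.imread("pics/s5.png");w=vision.snapshot("wrist")[:,:,::-1]
t=vision.snapshot("top")[:,:,::-1]
cv2.imwrite("pics/s6.png",s)
r=lambda a,u,v,nu,nv:cv2.resize(a[v:v+nv,u:u+nu],(390,290),interpolation=2)
cv2.imwrite("pics/m6.png",np.vstack([np.hstack([r(s5,230,290,78,58),r(s,230,290,78,58)]),np.hstack([cv2.resize(w,(390,290)),r(t,340,225,78,58)])]))
print(arm.get_state()['eef_pos'],arm.get_state()['qpos'])
```

```text
[ 0.47662848 -0.1636657   0.02802743] [-0.5118811   0.51694432  2.12583514  0.24147179  0.35166501 -2.28517688]
```

View pics/m6.png

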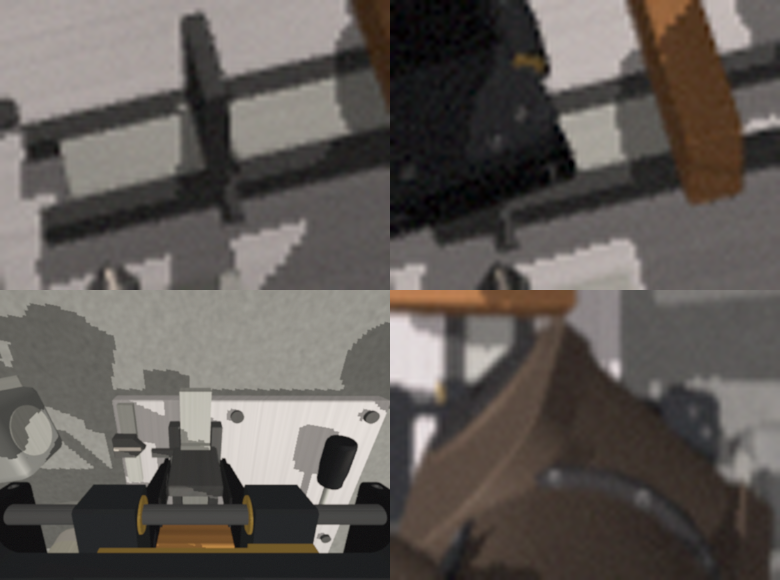

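The side crop shows the pointer tip now at (253.5,338.6), from (276.2,333.2) at home, and the mark tip at (251.6,342). In the wrist crop the pointer is still slightly short of the mark. I'll compute the remaining pull.

Run:
```python
from h import *
import cv2
np.set_printoptions(precision=4,suppress=True)
for z in(.025,.03,.035,.04):
    print(z,*[ (RJ.T@(plane("side",p,z)-O))[:2] for p in((276.2,333.2),(253.5,338.6),(251.6,342.2))])
c=vision.calibration("wrist");w=vision.snapshot("wrist")
cv2.imwrite("pics/w6.png",w[:,:,::-1])
for v in range(195,250,3):print(v,w[v,158:262:4].max(1))
```

```text
0.025 [-0.089 -0.083] [-0.1332 -0.0828] [-0.1383 -0.0893]
0.03 [-0.0896 -0.0858] [-0.1336 -0.0857] [-0.1386 -0.0921]
0.035 [-0.0902 -0.0886] [-0.1339 -0.0885] [-0.1389 -0.0949]
0.04 [-0.0908 -0.0915] [-0.1342 -0.0914] [-0.1392 -0.0977]
195 [100 104 116 146 128 133 131 134 132 101 144 146 147 148 147 147 148 146
 147 147 148 114  54  52  54 103]
198 [103 103 107 145 130 134 131 133 132 108 143 146 146 148 146 145 148 145
 147 147 148  81  60  60  59 108]
201 [104 103 103 145 129 132 132 134 132 115 142 146 145 148 146 145 148 145
 147 147 148  80  62  61  63  71]
204 [ 97 101 101 144 131 133 132 134 132 121 139 146 146 149 146 145 149 146
 147 146 148  89  62  61  62  67]
207 [ 98  99  86 114 108 107 108 108 109 102 134 146 145 148 146 145 148 147
 146 146 148  89  63  62  63  67]
210 [100 100  54  53  52  54  53  54  55  50 128 145 145 148 146 144 149 147
 146 146 149  98  62  62  63  62]
213 [ 97  73  55  54  55  54  54  57  54  50 118 145 144 148 146 145 148 147
 146 146 148 113  61  61  63  63]
216 [101  63  62  64  63  62  63  63  62  52  59 141 145 148 147 145 148 147
 145 146 1
[... 544 characters left out ...]

  55  56  57  57  57  53  55  61]
234 [100 100 101  97  87  83  69  63  64  65  63  98 209 210 212  87  62  62
  63  62  62  63  63  53  54  54]
237 [103 103  96  96  98  97  97  70  63  63  71 199 209 210 212 119  95  90
  84  67  62  61  62  54  55  55]
240 [109 102  95  97  97  96  96  97  99  87 176 197 208 209 212 131  97  97
  97  98  75  81  72  54  55  55]
243 [121 101  97  99 101 143 181 181 182 182 190 194 208 208 212 197 192 143
 134 136  81 111  85  54  54  55]
246 [133 100  99  99 102 148 190 192 192 194 190 186 207 208 212 210 209 155
 144 144  21  59  75  55  55  56]
249 [153 102  98  99  99 142 190 192 192 194 190 181 207 207 211 210 208 154
 145 118  22  27  66  55  54  55]
```

Run:
```python
from h import *
np.set_printoptions(precision=4,suppress=True)
c=vision.calibration("wrist")
def pl(p,z): o,d=ray(0,p,c); return RJ.T@(o+d*(z-o[2])/d[2]-O)
for n,p in(("mark",(204,230)),("ptr top near",(222,231.5)),("ptr mid",(218,234.5)),("ptr far",(222,236.5)),("marktail",(164,230)),("mark front edge",(175,208.5))):
    print(n,[pl(p,z)[:2] for z in(.03,.036)])
```

```text
mark [array([-0.1399, -0.0974]), array([-0.1435, -0.0958])]
ptr top near [array([-0.1388, -0.086 ]), array([-0.1425, -0.0848])]
ptr mid [array([-0.1366, -0.0888]), array([-0.1403, -0.0875])]
ptr far [array([-0.135 , -0.0863]), array([-0.1388, -0.0851])]
marktail [array([-0.1398, -0.1229]), array([-0.1434, -0.1205])]
mark front edge [array([-0.1553, -0.1137]), array([-0.1584, -0.1116])]
```

Side and wrist views agree that about 5 mm remains.

Request:
{"name": "carry_out", "arguments": {
  "commands": "0.0025 0 -0.0004 0 0 0 1; 0.005 0 -0.0009 0 0 0 1; 0.005 0 -0.0009 0 0 0 1; 0.005 0 -0.0009 0 0 0 1; 0.005 0 -0.0009 0 0 0 1; 0.005 0 -0.0009 0 0 0 1"
}}

```text
time: 14.58
eef_pos: [0.4716, -0.1636, 0.028]
tool_rot: [[-0.984, 0.018, 0.176], [0.018, 1.0, -0.004], [-0.176, -0.001, -0.984]]
force: [8.8, 13.9, 0.9]
grip_width: 0.419
finger_force: 30.0
```

Run:
```python
from h import *
c=vision.calibration("wrist");w=vision.snapshot("wrist");s=vision.snapshot("side")
for v in range(216,243,2):print(v,w[v,190:240:4].max(1))
print("side")
for v in range(328,350,1):print(v,s[v,238:268:2].max(1))
st=arm.get_state();print(st['eef_pos'],st['force'],st['finger_force'],st['grip_width'])
```

```text
216 [ 54  54 109 144 145 147 146 145 148 148 146 147 148]
218 [ 55  53 100 144 144 147 151 144 149 149 146 147 148]
220 [ 55  51  90 188 156 157 197 190 154 149 146 147 148]
222 [ 59  51  63 205 207 208 210 211 185 148 145 146 148]
224 [ 62  55  61 142 210 212 212 211 186 149 145 147 148]
226 [ 63  63  59  66 194 211 212 211 200 149 146 147 148]
228 [ 63  63  57  70 107 209 212 186 182 127 124 125 127]
230 [ 63  64  60  67  71 165 212 101  69  61  62  59  60]
232 [ 62  61  61  64  71 150 212  74  58  60  60  60  60]
234 [114 114 113  93  85 185 212  98  76  66  63  62  62]
236 [163 164 164 144  96 204 212 116  97  93  61  62  62]
238 [182 161 161 144 135 210 212 120  98  96  83  68  62]
240 [124  88  87 103 199 209 212 131  98  97  98  96  85]
242 [123 105  97 139 208 209 212 169 152 115 116 116 100]
side
328 [19  5  9 14 11 22 10 16 11 28 41 62 67 67 59]
329 [ 0  6 14  4  0  9 16 13 46 63 68 70 60 56 44]
330 [ 6 13  4 19  8 16 22 41 62 65 60 59 41 35 36]
331 [16 13 15 21 12 30 61 63 63 56 40 38 35 38 36]
332 [ 2 14 10 24 28 39 62 56 38 35 39 34 39 48 57]
333 [  9  12  30  34  34  38
[... 507 characters left out ...]
3 105 102 100 101 103  96 101 100 101 103 120 122 179 179]
342 [102 104 103 102 102 104  99  98 102 121 124 181 180 179 180]
343 [100 104 106  97 104 102  75  78  95 179 180 176 179 179 180]
344 [103 100 102 105 103  99  42  90  67 161 177 179 182 182 184]
345 [ 98 102 107 105 105  90  42 104  62  89 174 182 184 183 180]
346 [101 103 101 103 100  62  35 112  73  73 170 178 179 175 171]
347 [104 102 102  99 102  43  31 111  97  71 161 177 174 162 157]
348 [102 104 103 100 104  36  32 108  93  68 120 163 155 158 158]
349 [102 105 103 102 102  41  39 101  99  66  98 159 161 163 162]
[ 0.47162606 -0.16357753  0.02802201] [ 8.79886028 12.3806542   0.47462502] 30.001175701618195 0.4214742758764406
```

Both views now put the pointer at the mark within about 1 mm: jig x is about -0.139 for both.

```bash
python3 -c "
from bench import ticket
print(ticket.hand_in())"
```

```text
the job is handed in; nothing more can be done
None
```

I've handed the job in: the guard stands at about 43° (measured once, right after release), and the slide is held at the mark, within about 1 mm by the side and wrist cameras, with 30 N grip; no verdict came back, and the fingers first closed above the guard bar, so I re-gripped lower.

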